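Set the strip-cutting gauge to its marked stop

ROBOT

A 7-joint arm with a two-finger parallel gripper is mounted at the origin on the work surface. World frame = base frame: x ahead of the robot, y to its left, z up, the work surface at z = 0. Lengths are in m, angles in rad, forces in N, time in s.
With the tool pointing down it reaches from about 0.425 to 0.8 m from the base axis. Payload 8.3 kg.
Tool frame: the origin (TCP) lies at the very end of the fingers, on their centre line; the grasp point (between the pads) lies arm.tcp_to_grasp behind it (arm.tcp_to_grasp is the distance from the TCP to the grasp point, in m); y points along the fingers, x is the direction in which the jaws open and shut, and the axes are right-handed (so a half turn about y gives the same grasp; the last joint's range is limited). The gripper opens to 85 mm and grips with 20 to 120 N. Pads are 22 mm wide; open, the fingers measure 114 mm over their backs; the gripper's body (76 mm by 85 mm) begins 54 mm behind the grasp point. The pads swing forward as they close: fully open they stand 13 mm farther back than shut.
Start: joints at [1.146, 0.383, 0.016, 1.37, -0.006, 1.388, -0.046], TCP at [0.221, -0.585, 0.199] pointing down, gripper open.
Joint ranges: [-2.95, 2.95], [-0.25, 2.06], [-1.52, 1.56], [0.18, 2.33], [-1.44, 4.58], [0.02, 2.06], [-3.01, 3.01]. Speed limits (rad/s): [2.39, 2.39, 3.01, 3.01, 3.14, 3.14, 3.14].

INTERFACE

Orientations are given as [roll, pitch, yaw] about the fixed x, y, z axes, in that order (R = Rz(yaw) Ry(pitch) Rx(roll)).
In Python, from workcell import arm gives the robot as it stands. Calls block until the motion is done:
- arm.reach(position, orientation): joint-space move of the TCP to a pose.
- arm.servo_line(position, ori=None, max_speed=0.15): straight line of the TCP; ori=None keeps the orientation; max_speed is the mean speed in m/s.
- arm.set_joints(angles): joint-space move.
- arm.move_gripper(opening, squeeze=None): finger opening in m; squeeze is the grip in N (None keeps the last); returns when the fingers have stopped.
- arm.wait(seconds).
- arm.inverse_kinematics(position, orientation): joint angles nearest the present ones, or None.
- arm.capture(name): name is "side" or "top"; returns the picture (480x640x3 uint8, red, green, blue); there is no depth.
- arm.camera_params(name): a dict with "mtx" (3x3 intrinsics, pixels), "pose" (4x4, takes a point from camera to world coordinates). Camera axes: x right, y up, looking along -z (the intrinsics and any distortion apply to the point x, -y, -z); pixel columns grow to the right and rows downward; lengths in m; the calibration is good to about 2 mm. A picture is of the moment at which its call begins. camera_params takes no time and is no camera call.
A pose or a line that the arm cannot do raises arm.Unreachable and nothing moves.
- arm.finish_job(): hands the job in, once; it reports no verdict.
Readings, each from a call of its own:
- arm.read_time(): time.
- arm.read_joint_positions(): joint angles.
- arm.read_joint_velocities(): joint speeds.
- arm.read_joint_torque(): joint torques, N m.
- arm.read_tool_pos(): TCP position.
- arm.read_ee_rot(): TCP orientation.
- arm.read_force(): force on the tool from outside, world axes, zero at the start.
- arm.read_wrist_torque(): the same for the moment, N m.
- arm.read_finger_gap(): finger opening in m.
Only numpy, scipy, OpenCV 4.12 (cv2) and the standard library are available. Lean on these libraries where they do the work, as an engineer would, in place of code of your own. Each camera call takes 0.05 s, during which the arm holds its last target. There are 200 camera calls.

TASK

Set the glass-strip gauge: press the black pad in the middle of the sliding carriage right down to free its brake and, keeping it pressed, push the carriage along the rail until it rests against the marked stop, the one with the ball on top. Then let go, so that the pad springs up and the brake holds the carriage there. Never drag the carriage with the brake on, pick nothing up, and leave the glass and tools around it where they lie.

Things in the scene. Friction and masses are not known exactly. Their poses are not given: they have to be found in the camera images.
- rail: aluminium rail of the gauge, fixed to the table: base plate 90 x 420 x 8 mm with a raised T-shaped bar along its middle, 36 mm wide, top at 26 mm. Origin at the centre of the underside, on the table; its y axis runs along the rail, z up, x across (the cutter arm of the carriage points to +x).
- carriage_mid (a point): centre of the grey carriage on the rail: on the rail's centre line, 30 mm above the table. 96 mm long along the rail, 56 mm wide. A raised cheek at each end (20 mm long, top 52 mm above the table); between them a pocket 56 mm long, open to both sides, floored by the pad: closed fingertips fit in and can push a cheek's inner face. A cutter arm, up to 42 mm high, reaches 117 mm to the rail's +x.
- pad_top (a point): centre of the top of the black brake pad in the carriage's pocket, 42 mm above the table when up and 10 mm below the cheeks; 52 mm across, 53 mm along the rail. It goes straight down 6 mm against a spring (about 11 N all the way, then a hard end), springs back when let go, and rides with the carriage.
- pad (a joint): how far the pad is pressed, m: 0 up (brake on: the carriage resists with 20 to 30 N), 0.006 fully down. From about 0.0025 the brake is free and the carriage slides with about 2 N.
- carriage (a joint): place of the carriage along the rail's y axis, m: 0 at the rail's middle, growing towards +y of the rail.
- stop_marked_mid (a point): centre of the marked stop, on the rail's centre line, 30 mm above the table: a fixed dark steel block astride the rail, 24 mm along it, 56 mm wide, top at 45 mm, with a 30 mm bright steel ball on top (up to 77 mm). It may be on either side of the carriage. With the carriage against it, carriage_mid and this point are 60 mm apart.
- stop_plain_mid (a point): centre of the other stop, on the other side of the carriage: the same fixed dark steel block without a ball (top at 45 mm). Not the goal.
- glass_blank: loose sheet of amber glass 90 x 200 x 4 mm lying flat beside the rail, under the cutter arm; a bystander, origin at the centre of its underside
- cutter_pen: loose pen-shaped glass cutter about 138 mm long, 16 mm thick, lying on the robot's side of the rail; a bystander, origin about its middle on the table, x along it
- dish: loose steel dish 70 mm across, 22 mm high, on the robot's side of the rail; a bystander, origin under its centre
- pliers: loose glass pliers about 190 mm long, 16 mm high, to the left of the rail; a bystander
- flux_jar: loose jar 60 mm across, 75 mm high, to the right of the rail; a bystander
- brush: loose brush lying to the left; a bystander
- lead_knife: loose flat-bladed knife lying to the right; a bystander
- lead_block: loose wooden block 50 x 80 x 30 mm to the right; a bystander

How it is judged:
On the way, in this order (a step that is already met when the one before it is completed fails the run):
1. the pad is pressed down with the carriage still about where it stood (value of joint pad above 0.003 m and distance of carriage_mid from where it was at the start of the episode below 0.012 m), for 0.1 s.
2. the carriage, its pad still pressed, rests against the marked stop (value of joint pad above 0.0015 m and horizontal distance between carriage_mid and stop_marked_mid below 0.0625 m), for 0.1 s.
At the end, for the whole second after the job is handed in: The carriage rests against the stop with the ball (within 2.5 mm), at rest, with its pad let go and up again (within 1.2 mm) (horizontal distance between carriage_mid and stop_marked_mid below 0.0625 m and value of joint pad below 0.0012 m and velocity of joint carriage between -0.005 and 0.005 m/s); the robot touches nothing.
It fails at once if the carriage is dragged (over 10 mm/s) with its pad up and the brake on (value of joint pad below 0.0008 m and (velocity of joint carriage above 0.01 m/s or velocity of joint carriage below -0.01 m/s)).
It fails at once if a loose thing around the gauge is shifted by more than 15 mm or picked up (distance of any of glass_blank, cutter_pen, dish, pliers, flux_jar, brush, lead_knife, lead_block from where it was at the start of the episode above 0.015 m).
It also fails if it takes over 32 s, if anything falls off the work surface, if the arm or the gripper's body presses on something with over 40 N, if the wrist force passes 120 N, or if a joint passes its speed limit or range.

## Working session

There is one attempt and no reset: what is moved stays moved. The work goes in short steps, each a Python script; the robot and the scene stay as the last script left them, time stands still between calls to the robot, and variables do not carry over. Pictures are saved under pics/ and viewed, about 8 in all and at most 12, crops included, and the job is handed in when it is done.

```bash
mkdir -p pics; python3 - <<'E'
from workcell import arm
import cv2,numpy as np
for n in("top","side"):
    cv2.imwrite(f"pics/{n}0.png",arm.capture(n)[...,::-1]); p=arm.camera_params(n); print(n,p)
print(arm.read_time(),arm.read_tool_pos(),arm.read_ee_rot(),arm.read_force(),arm.tcp_to_grasp)
E
```

```text
top {'mtx': array([[588.50590356,   0.        , 313.84638087],
       [  0.        , 588.50590356, 240.67465608],
       [  0.        ,   0.        ,   1.        ]]), 'pose': array([[ 0.03060302,  0.98948683, -0.14134805,  0.32249879],
       [-0.99951725,  0.02953669, -0.00963634, -0.00225245],
       [-0.00536008,  0.14157471,  0.98991306,  1.43148791],
       [ 0.        ,  0.        ,  0.        ,  1.        ]])}
side {'mtx': array([[610.02062841,   0.        , 314.01317015],
       [  0.        , 610.02062841, 236.38467325],
       [  0.        ,   0.        ,   1.        ]]), 'pose': array([[-0.92325576,  0.21436502, -0.31882039,  0.0495917 ],
       [-0.38406514, -0.49418429,  0.77992042,  1.15565354],
       [ 0.00963163,  0.84251381,  0.53858862,  0.83993332],
       [ 0.        ,  0.        ,  0.        ,  1.        ]])}
0.1 [ 0.22107843 -0.58405417  0.19848774] [-1.57080537  0.00173132 -1.20893189] [ 0.52888827  0.28095792 -0.21470238] 0.0187
```

View pics/top0.png

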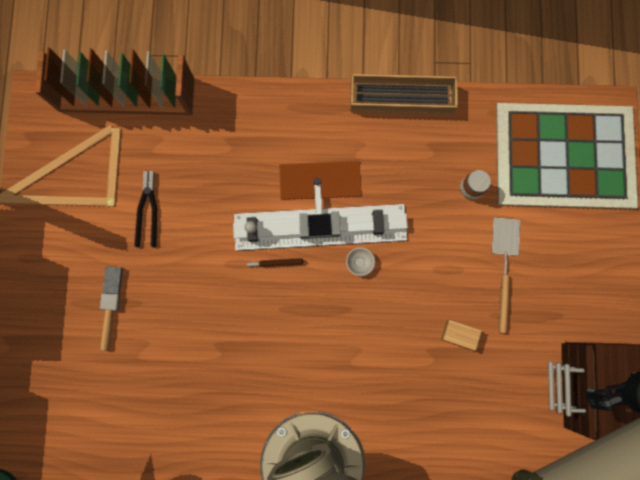

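View pics/side0.png

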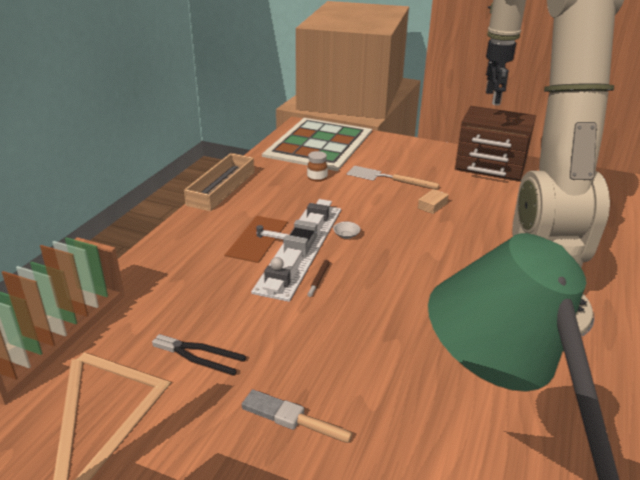

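The top view shows the carriage and pad at about (320,225), the ball stop on the left at (251,228), the plain stop at (378,221), the pen at (275,263) and the dish at (361,262). The side view agrees: the ball is on the world +y side. Next I measure these.

```bash
cat >h.py <<'E'
from workcell import arm
import cv2,numpy as np
def ray(n,uv,z):
    p=arm.camera_params(n);T=p["pose"];d=np.linalg.inv(p["mtx"])@[uv[0],uv[1],1.];d=T[:3,:3]@(d*[1,-1,-1])
    return T[:3,3]+d*(z-T[2,3])/d[2]
def pix(n,P):
    p=arm.camera_params(n);T=p["pose"];c=T[:3,:3].T@(np.asarray(P)-T[:3,3])*[1,-1,-1];q=p["mtx"]@c;return q[:2]/q[2]
E
python3 - <<'E'
from h import *
im=cv2.imread("pics/top0.png");x0,y0=225,150
c=im[y0:285,x0:415]
hsv=cv2.cvtColor(c,cv2.COLOR_BGR2HSV)
w=((hsv[...,1]<60)&(hsv[...,2]>120)).astype(np.uint8)
w=cv2.morphologyEx(w,cv2.MORPH_CLOSE,np.ones((5,5)))
k=max(cv2.findContours(w,0,2)[0],key=cv2.contourArea)
k2=cv2.findContours((hsv[...,2]<50).astype(np.uint8),0,2)[0]
for q in k2:
    if cv2.contourArea(q)>40:
        r=cv2.minAreaRect(q);print("dark",np.add(r[0],(x0,y0)),r[1:],ray("top",np.add(r[0],(x0,y0)),.043))
cv2.imwrite("pics/top0z.png",cv2.resize(c,None,fx=4,fy=4,interpolation=cv2.INTER_CUBIC))
s=cv2.imread("pics/side0.png")[190:310,220:370]
cv2.imwrite("pics/side0z.png",cv2.resize(s,None,fx=5,fy=5,interpolation=cv2.INTER_CUBIC))
E
```

```text
dark [319.5 224.5] ((21.0, 21.0), 90.0) [ 0.56023832 -0.00106114  0.043     ]
```

View pics/top0z.png

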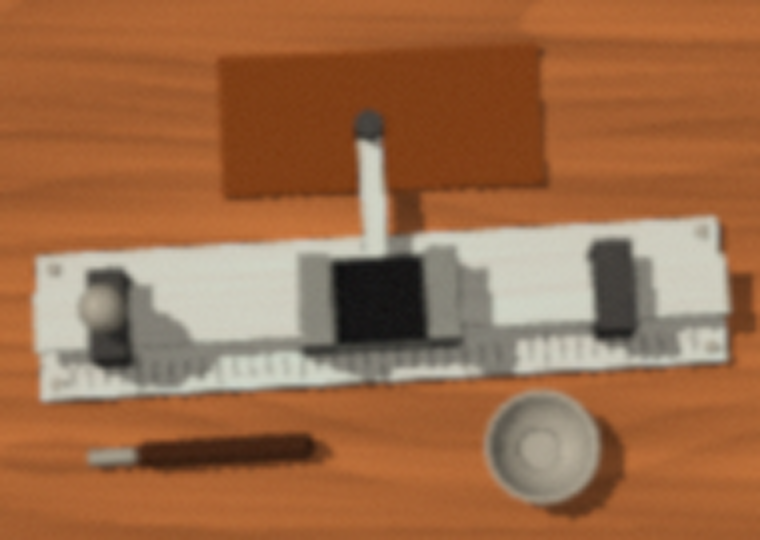

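View pics/side0z.png

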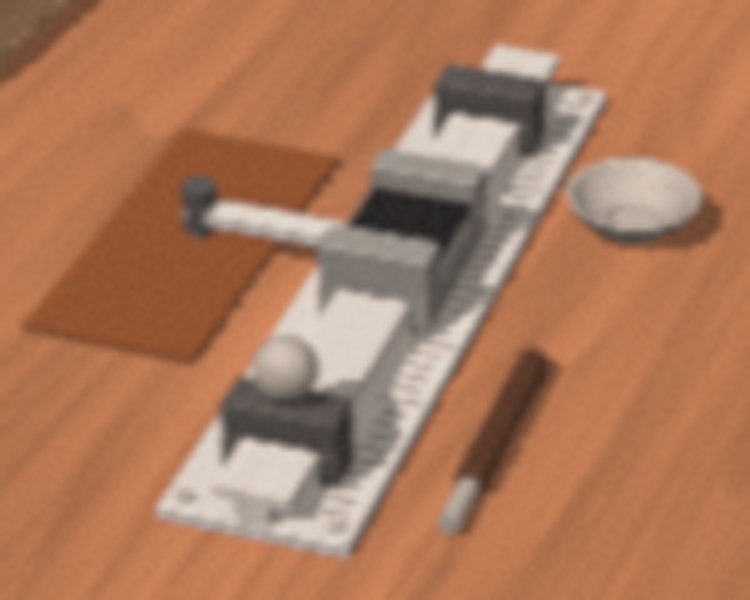

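The zoomed top crop shows the plate corners at (36,256), (717,217), (731,362) and (42,402), the pad at about (381,301), the ball at (101,307) and the plain stop at (613,286). The zoomed side crop confirms the pad lies in the pocket between the cheeks and the ball is at the near end.

```bash
python3 - <<'E'
from h import *
o=lambda u,v:((u+.5)/4-.5+225,(v+.5)/4-.5+150)
t=lambda u,v,z:ray("top",o(u,v),z)
C=[t(*c,.008) for c in [(36,256),(717,217),(731,362),(42,402)]]
L,R=(C[0]+C[3])/2,(C[1]+C[2])/2
print("len",np.linalg.norm(L-R),"w",np.linalg.norm(C[0]-C[3]),np.linalg.norm(C[1]-C[2]),"mid",(L+R)/2)
y=(L-R)/np.linalg.norm(L-R);yaw=np.arctan2(-y[0],y[1]);print("ydir",y,"yaw",yaw)
m=(L+R)/2
P=[("pad",t(381,301,.042)),("ball",t(101,307,.062)),("plain",t(613,286,.045)),("dish",t(543,447,.022)),("pen",t(200,450,.012)),("cheekL",t(299,300,.052)),("cheekR",t(461,290,.052))]
# side view ball & pad
os=lambda u,v:((u+.5)/5-.5+220,(v+.5)/5-.5+190)
P+=[("ballside",ray("side",os(286,367),.062)),("padside",ray("side",os(412,222),.042))]
for n,p in P: d=p-m;print(n,p.round(4),"along",d@y,"across",d[0]*y[1]-d[1]*y[0])
for x,yy,z in [(m[0],0,.04),(m[0],0,.1),(m[0],.12,.1),(m[0],.12,.03)]:
  for a in (yaw,yaw+np.pi/2,yaw-np.pi/2,yaw+np.pi): print(arm.inverse_kinematics([x,yy,z],[-np.pi/2,0,a]))
E
```

```text
len 0.4205315049869151 w 0.09071474543801966 0.0904660727519818 mid [ 0.56041797 -0.00250063  0.008     ]
ydir [-0.08797651  0.99612255  0.        ] yaw 0.08809039856485186
pad [ 0.5595 -0.002   0.042 ] along 0.0005927979503426178 across -0.0008430302029125604
ball [0.5476 0.1631 0.062 ] along 0.1660375748946382 across 0.0018166670302960548
plain [ 0.5722 -0.1403  0.045 ] along -0.1382702025541706 across -0.0003700299197751458
dish [ 0.4768 -0.102   0.022 ] along -0.09174264111306515 across -0.09204259808315404
pen [0.4698 0.105  0.012 ] along 0.11507533080349285 across -0.08077798476763612
cheekL [0.557  0.0467 0.052 ] along 0.049359665688496895 across 0.0009037042917213454
cheekR [ 0.5659 -0.0493  0.052 ] along -0.047128372678696 across 0.0013020538047204128
ballside [0.5437 0.163  0.062 ] along 0.16629341722469004 across -0.0021220829731681025
padside [0.553  0.0019 0.042 ] along 0.005010152568409121 across -0.006992363548098946
[ 0.4326884   0.45223743 -0.61871592  1.72749479  0.29538858  1.05643153
 -0.19741924]
[ 0.53352484  0.49083037 -0.75685352  1.72321646  0.37605723  1.078
[... 534 characters left out ...]
9421]
[ 0.42371834  0.49951725 -0.91898716  1.62392915  0.4163514   1.22729756
 -0.49124862]
[ 0.45903058  0.52326422 -0.97631421  1.62257483  0.45296846  1.24049019
  1.05329282]
[ 0.34134337  0.4556185  -0.79380285  1.62723381  0.34278081  1.2039475
 -2.00873722]
[ 0.61200795  0.70147762 -1.28485805  1.61720801  0.68709848  1.35177973
  2.46187612]
[ 0.4312898   0.60354165 -0.93875711  1.69208392  0.53271154  1.12357423
 -0.57415305]
[ 0.4670808   0.6328405  -0.99834714  1.69071485  0.57793912  1.14335771
  0.96535823]
[ 0.31093567  0.53099957 -0.75550176  1.69696854  0.40538443  1.07674221
 -2.05468385]
[ 0.60725786  0.8265486  -1.28882542  1.68578167  0.82747197  1.28590872
  2.37352028]
```

All sizes check: rail 420 × 90 mm, carriage about 96 mm, and the pad on the centre line. The carriage is at about 0.001 m and the marked stop at +0.166 m, so the goal is about +0.106 m. Next: close the gripper, hover over the pad and press until the force shows contact.

```bash
cat >>h.py <<'E'
m=np.array([.5604,-.0025]);yd=np.array([-.08798,.99612]);yaw=.0881
ORI=[-np.pi/2,0,yaw]
def at(along,z): return [*(m+yd*along),z]
def st(tag=""):
    p=np.array(arm.read_tool_pos());f=np.array(arm.read_force());d=p[:2]-m
    r=(d@yd,p[2],f[:2]@yd,f[2]);print(tag,"t%.2f along %.4f z %.4f Fy %.1f Fz %.1f"%(arm.read_time(),*r),"across %.4f"%(d[0]*yd[1]-d[1]*yd[0]));return r
E
python3 - <<'E'
from h import *
arm.move_gripper(0,20)
arm.reach(at(.008,.13),ORI);st("hover")
arm.servo_line(at(.008,.056),ORI,max_speed=.08);arm.wait(.2);b=st("above")
cv2.imwrite("pics/side1.png",cv2.resize(arm.capture("side")[170:310,200:380,::-1],None,fx=4,fy=4,interpolation=cv2.INTER_CUBIC))
cv2.imwrite("pics/top1.png",cv2.resize(arm.capture("top")[150:285,225:415,::-1],None,fx=4,fy=4,interpolation=cv2.INTER_CUBIC))
E
```

```text
hover t3.29 along 0.0063 z 0.1299 Fy 0.2 Fz -0.8 across 0.0000
above t4.57 along 0.0080 z 0.0565 Fy 0.2 Fz -0.3 across 0.0004
```

View pics/side1.png

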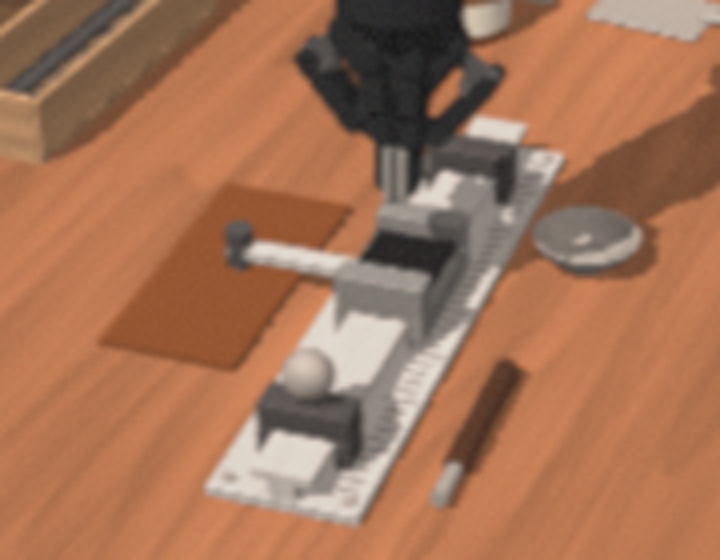

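The side view shows the closed fingertip at about (397,205) of the crop, which looks behind the pad (405,255). I compare this with the projection.

```bash
python3 - <<'E'
from h import *
p=arm.read_tool_pos();st()
print("side crop",(pix("side",p)-[200,170])*4,"top crop",(pix("top",p)-[225,150])*4, "pad proj side",(pix("side",at(0,.042))-[200,170])*4)
print(arm.read_finger_gap(),arm.read_ee_rot(),arm.read_joint_positions())
E
```

```text
t4.67 along 0.0079 z 0.0563 Fy 0.4 Fz 0.2 across 0.0002
side crop [395.25113309 236.55270723] top crop [367.1214102 294.4656076] pad proj side [399.79959282 249.92668416]
0.00011029414998145683 [-1.57094966e+00 -5.30438695e-04  8.80359127e-02] [ 0.43166186  0.43221358 -0.62826185  1.71431612  0.28213872  1.08634736
 -0.19748834]
```

View pics/top1.png

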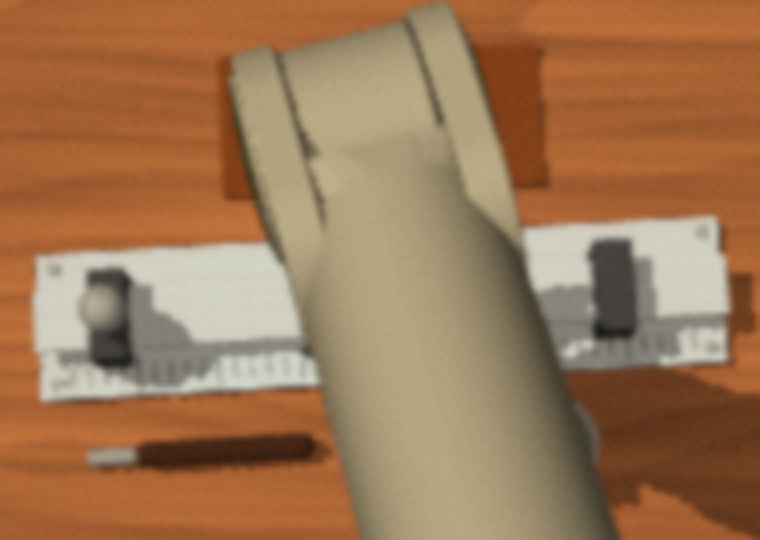

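The arm hides the pad in the top view. In the side view the tip looks about 8 px above where it should be, so I look closer.

```bash
python3 - <<'E'
from h import *
i=arm.capture("side")[185:255,260:340,::-1]
i=cv2.resize(i,None,fx=8,fy=8,interpolation=cv2.INTER_CUBIC);i=cv2.convertScaleAbs(i,alpha=1.6,beta=10)
cv2.imwrite("pics/side2.png",i)
for d in(0,.0187,.04):
  p=np.array(arm.read_tool_pos())+[0,0,d];print((pix("side",p)-[260,185])*8)
E
```

```text
[310.72106818 353.36518541]
[310.48763805 300.72988282]
[310.21782989 239.89183146]
```

View pics/side2.png

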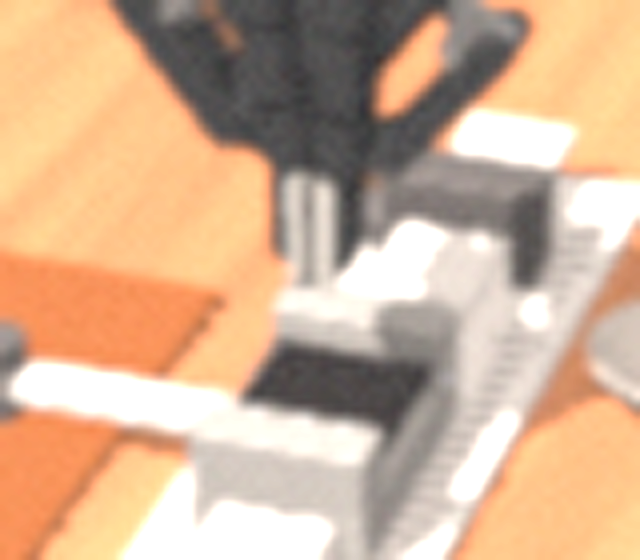

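The light finger pads end at about (310,290), against a predicted tip at (310,353). Either the tip is about 20 mm higher than read, or it is farther back. A guarded descent settles it: pad contact should give an 11 N plateau at z≈0.042, and the cheek would be hard at 0.052.

```bash
python3 - <<'E'
from h import *
print("cheek shadow spot",ray("side",(260+415/8,185+325/8),.052),"tcp",arm.read_tool_pos())
z=.054
while z>.037:
    arm.servo_line(at(.008,z),ORI,max_speed=.03);r=st("z%.3f"%z)
    if abs(r[3])>3: break
    z-=.002
i=arm.capture("side")[185:255,260:340,::-1]
i=cv2.resize(i,None,fx=8,fy=8,interpolation=cv2.INTER_CUBIC);i=cv2.convertScaleAbs(i,alpha=1.3,beta=10)
cv2.imwrite("pics/side3.png",i)
E
```

```text
cheek shadow spot [ 0.53977281 -0.02872542  0.052     ] tcp [0.55982685 0.00541248 0.05622714]
z0.054 t4.97 along 0.0080 z 0.0538 Fy -0.4 Fz -0.3 across -0.0002
z0.052 t5.22 along 0.0080 z 0.0518 Fy -0.7 Fz 0.1 across -0.0001
z0.050 t5.47 along 0.0080 z 0.0498 Fy 0.2 Fz 0.2 across -0.0001
z0.048 t5.72 along 0.0080 z 0.0478 Fy -0.6 Fz 1.0 across -0.0001
z0.046 t5.97 along 0.0080 z 0.0458 Fy -0.2 Fz 0.2 across -0.0001
z0.044 t6.22 along 0.0080 z 0.0438 Fy -0.6 Fz 0.2 across -0.0001
z0.042 t6.47 along 0.0080 z 0.0418 Fy 0.5 Fz -0.4 across -0.0001
z0.040 t6.72 along 0.0080 z 0.0398 Fy -0.6 Fz 0.3 across -0.0001
z0.038 t6.97 along 0.0080 z 0.0378 Fy -0.1 Fz 0.2 across -0.0001
```

View pics/side3.png

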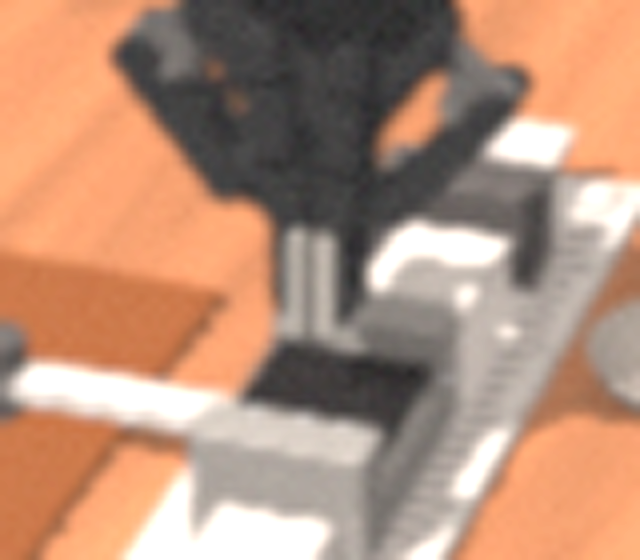

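The fingertip now shows at about (310,345), where the reading predicts about row 405. There was no contact down to 0.038, so the visible tip really is about 20 mm above the read TCP. I continue the guarded descent and rely on the force plateau.

```bash
python3 - <<'E'
from h import *
z=.036;c=None
while z>.011:
    arm.servo_line(at(.008,z),ORI,max_speed=.03);r=st("z%.3f"%z)
    if c is None and abs(r[3])>4: c=z
    if abs(r[3])>17 or (c and z<=c-.0035): break
    z-=.001 if c or z<.027 else .002
arm.wait(.15);st("held")
i=arm.capture("side")[185:255,260:340,::-1]
i=cv2.resize(i,None,fx=8,fy=8,interpolation=cv2.INTER_CUBIC);i=cv2.convertScaleAbs(i,alpha=1.3,beta=10)
cv2.imwrite("pics/side4.png",i)
E
```

```text
z0.036 t7.27 along 0.0080 z 0.0358 Fy -0.5 Fz 0.0 across -0.0001
z0.034 t7.52 along 0.0080 z 0.0338 Fy -0.8 Fz 0.4 across -0.0001
z0.032 t7.77 along 0.0080 z 0.0318 Fy -0.2 Fz 0.2 across -0.0001
z0.030 t8.02 along 0.0080 z 0.0298 Fy -0.5 Fz -0.5 across -0.0001
z0.028 t8.27 along 0.0080 z 0.0278 Fy -0.2 Fz -0.1 across -0.0001
z0.026 t8.52 along 0.0080 z 0.0259 Fy 0.4 Fz 0.1 across -0.0001
z0.025 t8.77 along 0.0080 z 0.0249 Fy 0.2 Fz -0.9 across -0.0000
z0.024 t9.02 along 0.0080 z 0.0239 Fy -0.3 Fz -0.2 across -0.0000
z0.023 t9.27 along 0.0080 z 0.0229 Fy -0.5 Fz -0.2 across -0.0000
z0.022 t9.52 along 0.0080 z 0.0219 Fy 1.0 Fz 0.1 across -0.0001
z0.021 t9.77 along 0.0080 z 0.0209 Fy -0.1 Fz 0.3 across -0.0001
z0.020 t10.02 along 0.0080 z 0.0199 Fy 0.1 Fz 1.0 across -0.0001
z0.019 t10.27 along 0.0081 z 0.0189 Fy 0.7 Fz -0.7 across -0.0000
z0.018 t10.52 along 0.0080 z 0.0179 Fy 0.2 Fz -1.1 across -0.0001
z0.017 t10.77 along 0.0080 z 0.0169 Fy -0.4 Fz -0.0 across -0.0001
z0.016 t11.02 along 0.0080 z 0.0159 Fy 0.6 Fz -0.0 across -0.0000
z0.015 t11.27 along 0.0080 z 0.0149 Fy -0.1 Fz -0.6 across -0.0001
z0.014 t11.52 along 0.0080 z 0.0139 Fy -0.2 Fz -0.0 across -0.0000
z0.013 t11.77 along 0.0080 z 0.0129 Fy -0.6 Fz 0.0 across -0.0001
z0.012 t12.02 along 0.0080 z 0.0119 Fy -0.7 Fz -0.1 across -0.0001
held t12.17 along 0.0080 z 0.0120 Fy 0.1 Fz -0.1 across 0.0000
```

View pics/side4.png

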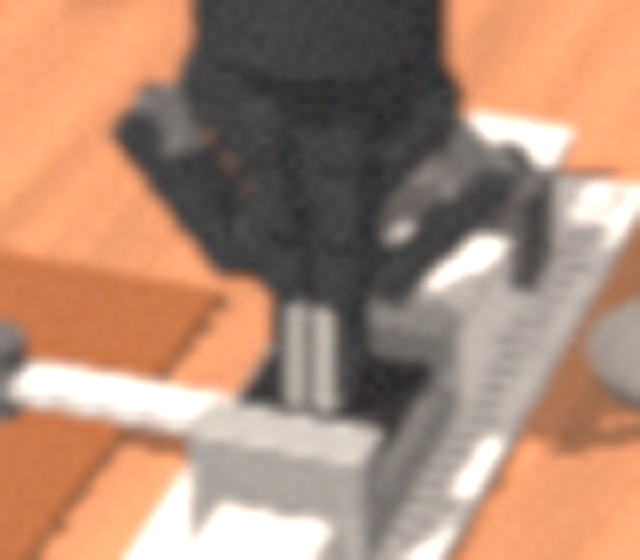

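The lower finger is now hidden behind the near cheek from row 410 down, so the image no longer gives its tip height. Force still reads zero. Before going on, I check whether the visible part of the pad has sunk.

```bash
python3 - <<'E'
from h import *
a=[cv2.imread(f"pics/side{k}.png",0) for k in(3,4)]
for c in(385,400,415,425):
    for i in a: print(c,i[330:440:6,c])
print(arm.read_joint_torque())
E
```

```text
385 [117 110 109 106  94  72  51  45  50  54  57  57  59  60  62  67  77  95
 106]
385 [118 110 107 104  93  71  52  46  50  48  45  46  51  55  57  60  76  97
 108]
400 [121 114 110 106 100  81  60  50  46  51  54  54  58  61  66  79  92 104
 114]
400 [122 114 109 105 101  80  58  50  46  43  48  56  54  60  71  81  92 105
 118]
415 [130 117 110 110 106  88  63  45  49  56  67  82  96 112 126 131 131 131
 129]
415 [128 117 111 111 105  85  61  47  46  52  65  80  98 115 125 127 131 132
 128]
425 [135 121 110 110 107  92  75  66  67  77  93 109 123 131 131 127 125 122
 118]
425 [132 120 110 110 106  94  75  62  67  76  90 109 124 131 131 129 122 119
 119]
[-1.16786950e-04 -5.65593660e+01 -9.28775400e+00 -3.02672195e+01
  1.41964923e-02  2.99561252e-03 -3.33860248e-05]
```

The pad has not moved, and it reads zero force, so the real tip is more than 30 mm above the read TCP. I keep descending under guard to find contact. I also check where the gripper body appears, because the ball's clearance depends on it.

```bash
python3 - <<'E'
from h import *
p=np.array(arm.read_tool_pos());y3=np.r_[yd,0];x3=np.array([yd[1],-yd[0],0])
for a,b,z in[(.038,.0425,.073),(.038,-.0425,.073),(.0425,.038,.073),(.011,0,.0)]:print("body pred side4",(pix("side",p+y3*a+x3*b+[0,0,z])-[260,185])*8)
z=.0105
try:
  while z>-.012:
    arm.servo_line(at(.008,z),ORI,max_speed=.03);r=st("z%.4f"%z)
    if abs(r[3])>5: break
    z-=.0015
except Exception as e: print(repr(e))
st();i=arm.capture("side")[150:280,220:380,::-1]
cv2.imwrite("pics/side5.png",cv2.convertScaleAbs(cv2.resize(i,None,fx=5,fy=4.6,interpolation=cv2.INTER_CUBIC),alpha=1.5,beta=15))
E
```

```text
body pred side4 [133.59474787 311.41984512]
body pred side4 [406.6933724  359.43907031]
body pred side4 [142.54727844 321.46939029]
body pred side4 [300.0214895  493.88351064]
z0.0105 t12.47 along 0.0080 z 0.0104 Fy 0.0 Fz -0.1 across -0.0001
z0.0090 t12.72 along 0.0080 z 0.0092 Fy 0.1 Fz 2.6 across 0.0001
z0.0075 t12.97 along 0.0080 z 0.0078 Fy -0.5 Fz 6.3 across 0.0002
 t12.97 along 0.0080 z 0.0078 Fy -0.5 Fz 6.3 across 0.0002
```

Contact starts at z≈0.0098, so the true tip is about 32 mm above the reading. The gripper body also shows far above its predicted row, so it is shifted by the same amount and clears the ball. Now I press the pad down.

```bash
python3 - <<'E'
from h import *
for z in(.0065,.0055,.0045,.0035,.0025,.0015):
    arm.servo_line(at(.008,z),ORI,max_speed=.03);r=st("z%.4f"%z)
    if abs(r[3])>15: break
arm.wait(.15);st("held")
i=arm.capture("side")[160:260,240:360,::-1]
cv2.imwrite("pics/side6.png",cv2.convertScaleAbs(cv2.resize(i,None,fx=6,fy=6,interpolation=cv2.INTER_CUBIC),alpha=1.5,beta=15))
E
```

```text
z0.0065 t13.27 along 0.0080 z 0.0070 Fy 0.4 Fz 7.7 across 0.0003
z0.0055 t13.52 along 0.0080 z 0.0062 Fy 0.1 Fz 9.0 across 0.0003
z0.0045 t13.77 along 0.0081 z 0.0053 Fy -0.7 Fz 10.2 across 0.0003
z0.0035 t14.02 along 0.0081 z 0.0043 Fy 0.0 Fz 9.7 across 0.0003
z0.0025 t14.27 along 0.0081 z 0.0041 Fy 0.3 Fz 18.1 across 0.0004
held t14.42 along 0.0081 z 0.0041 Fy 0.3 Fz 17.2 across 0.0004
```

View pics/side6.png

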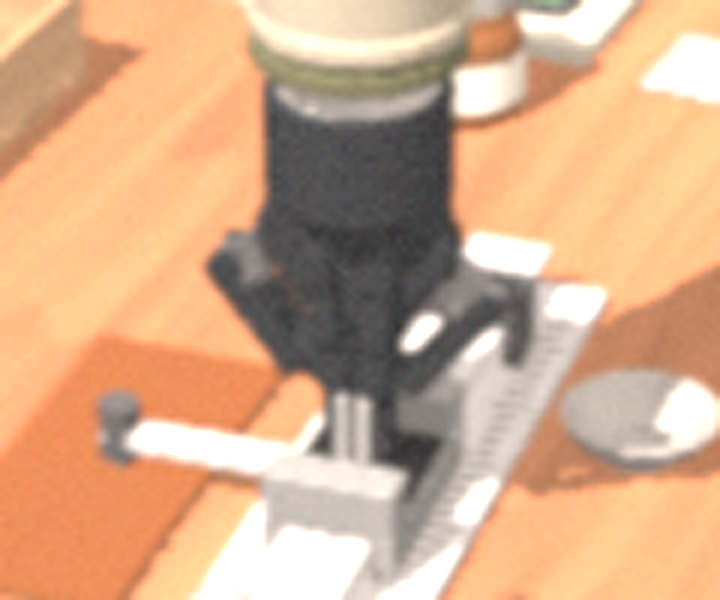

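The image shows the closed fingertips in the pocket on the pad, with the body well above everything. The force held a plateau of about 10 N and then reached the hard end at 18 N, so the pad is fully down. Now I push along the rail.

```bash
python3 - <<'E'
from h import *
Z=.0028
arm.servo_line(at(.03,Z),ORI,max_speed=.04);st()
arm.servo_line(at(.107,Z),ORI,max_speed=.05);st()
a=.110
while a<.130:
    arm.servo_line(at(a,Z),ORI,max_speed=.03);r=st("a%.3f"%a)
    if r[2]<-16: break
    a+=.002
arm.wait(.2);st("held")
cv2.imwrite("pics/top7.png",cv2.resize(arm.capture("top")[150:285,225:415,::-1],None,fx=4,fy=4,interpolation=cv2.INTER_CUBIC))
i=arm.capture("side")[180:310,220:360,::-1]
cv2.imwrite("pics/side7.png",cv2.convertScaleAbs(cv2.resize(i,None,fx=4.6,fy=4.6,interpolation=cv2.INTER_CUBIC),alpha=1.4,beta=15))
E
```

```text
t15.17 along 0.0308 z 0.0041 Fy 1.0 Fz 14.8 across 0.0004
 t16.86 along 0.1074 z 0.0041 Fy -0.1 Fz 14.1 across 0.0005
a0.110 t17.11 along 0.1105 z 0.0041 Fy -0.7 Fz 14.1 across 0.0005
a0.112 t17.36 along 0.1114 z 0.0041 Fy -3.2 Fz 15.3 across 0.0005
a0.114 t17.61 along 0.1117 z 0.0040 Fy -6.2 Fz 15.0 across 0.0006
a0.116 t17.86 along 0.1126 z 0.0040 Fy -9.0 Fz 15.2 across 0.0009
a0.118 t18.11 along 0.1143 z 0.0040 Fy -10.5 Fz 13.9 across 0.0012
a0.120 t18.36 along 0.1166 z 0.0041 Fy -8.7 Fz 12.7 across 0.0016
a0.122 t18.61 along 0.1187 z 0.0040 Fy -8.0 Fz 12.4 across 0.0017
a0.124 t18.86 along 0.1209 z 0.0041 Fy -8.4 Fz 10.6 across 0.0018
a0.126 t19.11 along 0.1213 z 0.0041 Fy -11.5 Fz 13.3 across 0.0019
a0.128 t19.36 along 0.1212 z 0.0040 Fy -16.6 Fz 14.6 across 0.0018
held t19.56 along 0.1212 z 0.0040 Fy -17.7 Fz 14.8 across 0.0018
```

View pics/side7.png

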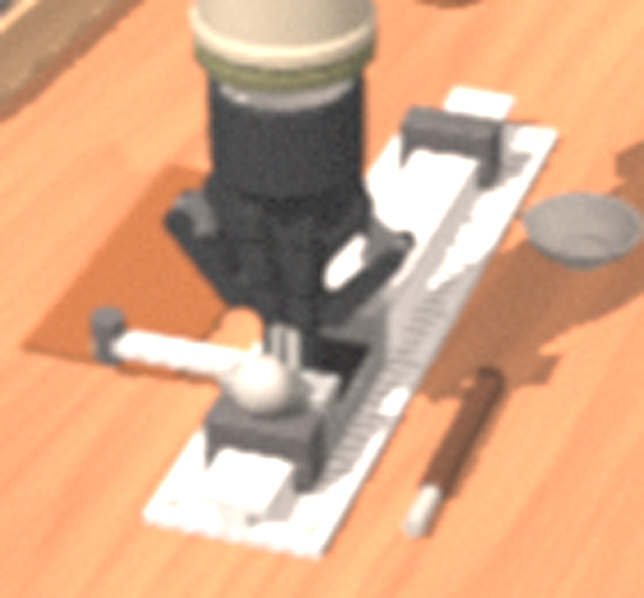

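The image shows the carriage tight against the ball stop. The forces agree: the carriage met the stop at about 0.1115, the tip slid on the pad, then the cheek met the fingertips at 0.121 with 17 N against the stop. I ease the push but keep it forward, lift straight up and check.

```bash
python3 - <<'E'
from h import *
arm.servo_line(at(.1235,.0028),ORI,max_speed=.03);st("eased")
arm.servo_line(at(.1230,.0125),ORI,max_speed=.03);st("pad free")
arm.servo_line(at(.117,.030),ORI,max_speed=.04);st()
arm.servo_line(at(.10,.15),ORI,max_speed=.1);st()
arm.reach([.30,-.50,.20],[-np.pi/2,0,-1.0]);arm.wait(.3);st("away")
im=arm.capture("top")[...,::-1];cv2.imwrite("pics/top8f.png",im)
cv2.imwrite("pics/top8.png",cv2.resize(im[150:285,225:415],None,fx=4,fy=4,interpolation=cv2.INTER_CUBIC))
a=cv2.imread("pics/top0.png")
d=cv2.absdiff(a,im).max(2)>45
k=cv2.findContours(d.astype(np.uint8),0,2)[0]
print([cv2.boundingRect(q) for q in k if cv2.contourArea(q)>15])
E
```

```text
eased t19.96 along 0.1212 z 0.0041 Fy -6.1 Fz 11.6 across 0.0018
pad free t20.43 along 0.1215 z 0.0126 Fy -6.3 Fz 5.3 across 0.0003
 t21.04 along 0.1172 z 0.0301 Fy 0.4 Fz -0.3 across 0.0000
 t22.40 along 0.1000 z 0.1492 Fy -1.0 Fz -0.1 across -0.0005
away t25.02 along -0.4724 z 0.2000 Fy -0.0 Fz -0.1 across -0.3028
[(267, 476, 20, 4), (600, 442, 40, 38), (476, 412, 84, 68), (566, 399, 4, 15), (562, 357, 10, 5), (586, 355, 8, 12), (506, 313, 134, 167), (258, 225, 4, 9), (300, 198, 54, 48), (256, 180, 56, 67), (314, 178, 8, 31)]
```

View pics/top8.png

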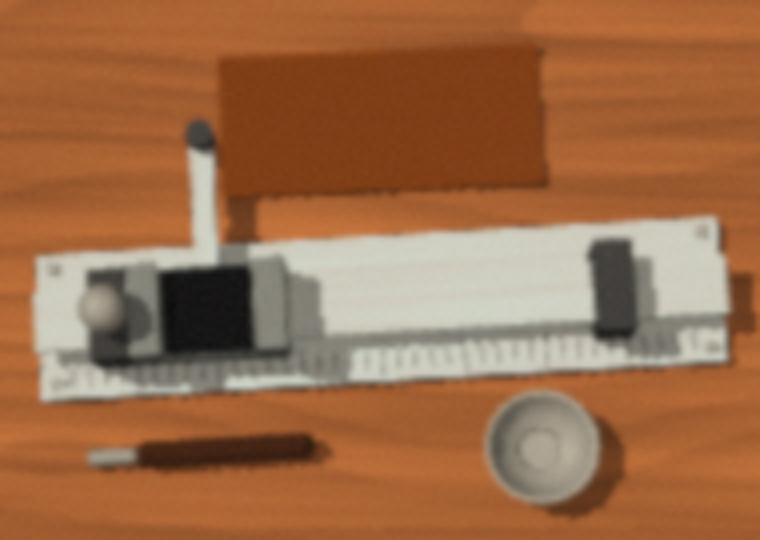

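The carriage sits flush against the ball stop, with cheek edge and stop both at column 127. The pad moved 173 px, about 0.106 m as expected. The glass, pen and dish have not moved, so I hand in.

```bash
python3 -c "
from workcell import arm
print(arm.read_time(),arm.read_force());arm.finish_job()"
```

```text
25.0667 [-0.62576747  0.7858236   0.17658039]
the job is handed in; nothing more can be done
```

The carriage now rests against the stop with the ball, its pad is released, and I handed the job in at 25.1 s of the 32 s allowed.

**What I did:** I pressed the pad with closed fingers. The force held at about 10 N, then met a hard end after about 6 mm. I pushed the carriage about 0.106 m along the rail until it pressed against the marked stop with 17 N. Then I eased the push, lifted straight up so the pad sprang back, and moved the arm clear.

**Last checks:**
- **Carriage:** the top view shows it with no visible gap to the ball stop. The distance it moved matches the expected 0.106 m to within a millimetre.
- **Bystanders:** comparing the top view with the first one, only the carriage, its shadow and the robot had changed.
- **Robot contact:** the tool force was about zero, so the robot is touching nothing.
- **Pad:** I did not measure its final height. I judge it up because the tool force had fallen to zero by the time the fingers were 26 mm above the pressed position.

**Disagreements:** The real fingertips were about 32 mm higher than the TCP reading said, against the stated tool frame. The side view hinted at it, and the guarded descent confirmed it, touching the pad at a reading of z≈0.010 m instead of 0.042 m. I worked from the contact forces after that. The side view also placed the pad about 8 mm away from where the top view did, so I used the top view.

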